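# Stand the full tin up on the carver's bench

### The arm

A 7-joint arm with a two-finger parallel gripper is mounted at the origin on the work surface. World frame = base frame: x ahead of the robot, y to its left, z up, the work surface at z = 0. Lengths are in m, angles in rad, forces in N, time in s.
With the tool pointing down it reaches from about 0.35 to 0.9 m from the base axis. Payload 8.1 kg.
Tool frame: the origin (TCP) lies where the fingers leave the gripper's body, on its centre line; the fingertips stand 66 mm ahead of it and the grasp point (between the pads) lies 47 mm ahead of it; z points along the fingers, y is the line along which they close (so a half turn about z gives the same grasp; the last joint's range is limited). The gripper opens to 92 mm and grips with 3 to 60 N. Pads are 19 mm wide; open, the fingers measure 130 mm over their backs; the gripper's body (75 mm by 190 mm) begins 47 mm behind the grasp point.
Start: joints at [1.174, 0.434, 0.025, 1.573, -0.012, 1.134, -0.075], TCP at [0.181, -0.598, 0.292] pointing down, gripper open.
Joint ranges: [-2.62, 2.62], [-0.44, 2.09], [-1.27, 1.32], [0.08, 2.57], [-1.32, 4.46], [0.12, 2], [-2.74, 2.74]. Speed limits (rad/s): [2.22, 2.22, 3.01, 3.01, 3.14, 3.14, 3.14].

### API

Orientations are given as a rotation vector (axis times angle).
In Python, from cell import arm gives the robot as it stands.
- The arm moves only by the tool send_rows, never from a script. Its argument "motion" is text: rows parted by semicolons, each of 7 numbers parted by spaces: the closure, from 0 (fully open) to 1 (shut), then the shift along the world's x, y, z in m, then the turn, a rotation vector about the world's x, y, z in degrees. A call has 1 to 5 rows; each row shifts and turns the commanded pose from where the row before left it; what a row does not reach is not made up. A row lasts 1/8 s, in which the tool goes at most 62.5 mm and 10.7 degrees, less where a joint would pass 70% of its speed; a pose out of reach is approached as far as the arm can. A call is refused whole if a number of a shift passes 0.0625 or a number of a turn 10.7, either way. A call with a gripper value outside its range is refused whole. The fingers move at their own pace and stop on an object; "force" is the grip in N (left out, the last holds). Time passes only in rows, so rows that do not move let the fingers close. It gives the time, the measured TCP pose, the force, the opening and the grip force at its end, in the units of the state.
- arm.observe(): the state, without advancing time (a new reading comes with each control period).
- arm.get_image(name): name is "scene" or "top"; returns (picture, depth): 480x640x3 uint8, blue, green, red; 480x640 float32, m along the optical axis (not along the pixel's ray), 0 where there is no reading.
- arm.camera_model(name): a dict with "fx", "fy", "cx", "cy" (pixels), "view" (4x4, takes a point from world to camera coordinates). Camera axes: x right, y down, z forward; pixel columns grow to the right and rows downward; lengths in m; the calibration is good to about 2 mm. A picture is of the moment at which its call begins. camera_model takes no time and is no camera call.
- arm.sign_off(): hands the job in; it is judged then, once.
The state is a dict: "clock": time; "joints": joint angles; "dq": joint speeds; "joint_efforts": joint torques, N m; "position": TCP position; "ee_rot": TCP orientation; "force": force on the tool from outside, world axes, zero at the start; "ft_torque": the same for the moment, N m; "width": opening from 0.0 (shut) to 1.0 (fully open); "gripper_force": force on a finger pad.
Only numpy, scipy, OpenCV 4.12 (cv2) and the standard library are available. Lean on these libraries where they do the work, as an engineer would, in place of code of your own. Each camera call takes 0.05 s, during which the arm holds its last target. There are 200 camera calls.

### The job

Three identical tins lie on the bench and only one of them is full; only its weight, felt on raising a tin a little, tells which. Tip the full one up about the edge of its base, its base staying down at the bench all the while, until it stands upright, free and still close to where it lay. Leave the two empty tins lying where they were and do not disturb the cork block or the sharpening stone between them.

Things in the scene. Friction and masses are not known exactly. Their poses are not given: they have to be found in the camera images.
- tin_k: aluminium tin, blue band, round red cap at one end; 180 mm long: body 42 x 42 mm square, 152 mm long from its flat base, then a neck and a cap 30 mm across, 24 mm long. Rigid, closed. Starts lying on a flat side. Origin on its long axis, 90 mm from base and from cap end (21 mm above the bench while lying); x runs from base to cap, y and z square to its sides
- tin_k_base (a point): centre of the flat base of tin_k: 21 mm above the bench while the tin lies, at bench height when it stands. The three tins look the same and any may be the full one: an empty one weighs about 0.1 kg, the full one 0.5 to 0.7 kg, spread evenly along the tin. Just stood up, it rocks for a second or so; it can turn between lightly closed fingers
- tin_m: aluminium tin, blue band, round red cap at one end; 180 mm long: body 42 x 42 mm square, 152 mm long from its flat base, then a neck and a cap 30 mm across, 24 mm long. Rigid, closed. Starts lying on a flat side. Origin on its long axis, 90 mm from base and from cap end (21 mm above the bench while lying); x runs from base to cap, y and z square to its sides
- tin_m_base (a point): centre of the flat base of tin_m: 21 mm above the bench while the tin lies, at bench height when it stands. The three tins look the same and any may be the full one: an empty one weighs about 0.1 kg, the full one 0.5 to 0.7 kg, spread evenly along the tin. Just stood up, it rocks for a second or so; it can turn between lightly closed fingers
- tin_r: aluminium tin, blue band, round red cap at one end; 180 mm long: body 42 x 42 mm square, 152 mm long from its flat base, then a neck and a cap 30 mm across, 24 mm long. Rigid, closed. Starts lying on a flat side. Origin on its long axis, 90 mm from base and from cap end (21 mm above the bench while lying); x runs from base to cap, y and z square to its sides
- tin_r_base (a point): centre of the flat base of tin_r: 21 mm above the bench while the tin lies, at bench height when it stands. The three tins look the same and any may be the full one: an empty one weighs about 0.1 kg, the full one 0.5 to 0.7 kg, spread evenly along the tin. Just stood up, it rocks for a second or so; it can turn between lightly closed fingers
- sanding_block: cork sanding block, 85 x 40 x 24 mm, lying flat among the tins; origin under its centre, x along its length. A bystander, to be left alone
- oilstone: grey sharpening stone in a dark wooden holder, 90 x 40 x 24 mm, lying flat among the tins; origin under its centre, x along its length. A bystander, to be left alone
There are look-alikes about, which are no part of the job. Leave any orange or pink look-alike of the tin_k alone.

How it is judged:
By the outcome, as a careful person would: the job done as asked, in the order asked, and still so for the second after the job is handed in, with the robot touching nothing.
It also fails if it takes over 72 s, if anything falls off the work surface, if the arm or the gripper's body presses on something with over 40 N, if the wrist force passes 120 N, or if a joint passes its speed limit or range.

## Working session

There is one attempt and no reset: what is moved stays moved. The work goes in short steps, Python scripts to look and compute and a tool call to move; the robot and the scene stay as the last step left them, time stands still between calls to the robot, and variables do not carry over. Pictures are saved under pics/ and viewed, at most 10 in all, crops included, and the job is handed in when it is done.

Besides the shell and the picture viewer there is one more tool, called after "Emit:" in YAML: its name, and indented under it one key for each argument. send_rows: Moves the arm, as the interface text tells. Its arguments: {"type":"object","properties":{"motion":{"type":"string"},"force":{"type":"number"}},"required":["motion"]}

```bash
ls; mkdir -p pics
python3 - <<'E'
from cell import arm
import cv2,numpy as np
o=arm.observe(); print({k:np.round(v,3) for k,v in o.items()})
for n in("top","scene"):
    im,d=arm.get_image(n); cv2.imwrite(f"pics/{n}0.png",im); np.save(f"{n}0.npy",d)
    m=arm.camera_model(n); print(n,m["fx"],m["cx"],m["cy"],np.round(m["view"],3).tolist())
E
```

```text
pics
{'clock': np.float64(0.0), 'joints': array([ 1.174,  0.435,  0.025,  1.574, -0.012,  1.134, -0.075]), 'dq': array([ 0.001, -0.   , -0.001, -0.   , -0.   , -0.001,  0.   ]), 'joint_efforts': array([ 0.0000e+00, -6.6786e+01,  9.8500e-01, -3.1446e+01, -6.1000e-02,
        4.3000e-02,  0.0000e+00]), 'position': array([ 0.181, -0.598,  0.291]), 'ee_rot': array([-3.106e+00, -4.600e-01,  1.000e-03]), 'force': array([-0.562, -0.588, -0.481]), 'ft_torque': array([ 0.014, -0.   ,  0.011]), 'gripper_force': np.float64(0.0), 'width': np.float64(1.003)}
top 514.2201886864082 327.7284135582672 229.41384001349812 [[-0.025, -1.0, 0.0, -0.01], [-0.995, 0.025, -0.094, 0.467], [0.094, -0.003, -0.996, 1.064], [0.0, 0.0, 0.0, 1.0]]
scene 540.1174716139514 313.1726757730183 237.683599151781 [[-0.424, 0.905, -0.025, 0.187], [0.489, 0.206, -0.848, -0.195], [-0.762, -0.372, -0.529, 1.367], [0.0, 0.0, 0.0, 1.0]]
```

View pics/top0.png

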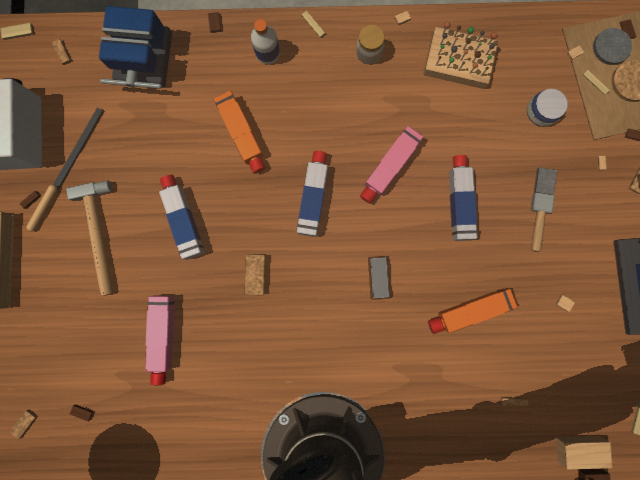

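View pics/scene0.png

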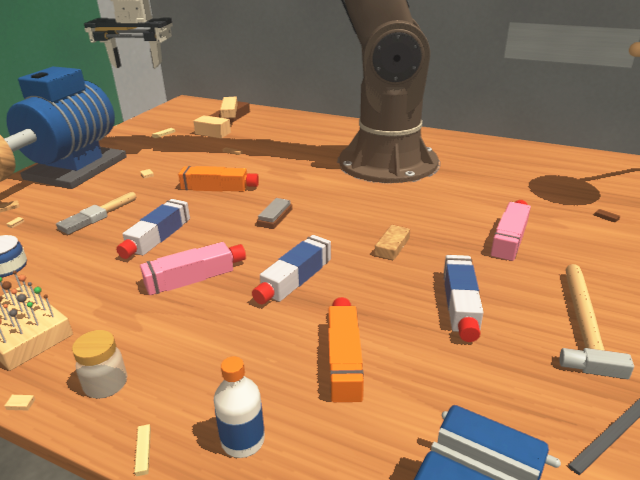

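Candidates in the top view are three tins with a blue band and red cap: A (181,217), B (313,193) and C (463,198). The look-alikes are orange tins at (240,132) and (472,311), and pink tins at (392,165) and (158,340). By the description I choose A, B and C. The cork block is at (255,274) and the oilstone at (380,277). In the scene view the same blue tins are at (463,295), (293,268) and (155,228).

```bash
cat > h.py <<'E'
import cv2,numpy as np
from cell import arm
def cam(n):
    m=arm.camera_model(n); K=np.array([[m["fx"],0,m["cx"]],[0,m["fy"],m["cy"]],[0,0,1]]); return K,np.array(m["view"])
def world(n,d):
    K,V=cam(n); v,u=np.indices(d.shape); p=np.stack([u,v,np.ones_like(u)],-1)@np.linalg.inv(K).T*d[...,None]
    return (p-V[:3,3])@V[:3,:3]
def ray(n,uv):
    K,V=cam(n); R=V[:3,:3]; r=R.T@np.linalg.inv(K)@[uv[0],uv[1],1]; return -R.T@V[:3,3],r/np.linalg.norm(r)
def tri(uv1,uv2):
    (a,r),(b,s)=ray("top",uv1),ray("scene",uv2)
    t=np.linalg.lstsq(np.c_[r,-s],b-a,rcond=None)[0]; p,q=a+t[0]*r,b+t[1]*s; return (p+q)/2,np.linalg.norm(p-q)
def mask(im,c):
    h=cv2.cvtColor(im,cv2.COLOR_BGR2HSV)
    if c=="blue": return cv2.inRange(h,(105,90,40),(130,255,255))
    if c=="red": return cv2.inRange(h,(0,200,60),(4,255,255))|cv2.inRange(h,(174,180,60),(180,255,255))
def blobs(m,amin=80):
    n,l,s,c=cv2.connectedComponentsWithStats(m); return [(c[i],s[i,4],l==i) for i in range(1,n) if s[i,4]>=amin]
E
python3 - <<'E'
from h import *
T,S=[cv2.imread(f"pics/{n}0.png") for n in("top","scene")]; dT=np.load("top0.npy"); W=world("top",dT)
print("bench z",np.round(np.median(W[280:330,200:400,2]),4))
ts=cv2.cvtColor(T,cv2.COLOR_BGR2HSV)
A={"A":((181,217),(463,295)),"B":((313,193),(293,268)),"C":((463,198),(155,228))}
for k,(a,b) in A.items():
    # full tin from height
    y,x=np.indices(dT.shape); m=((W[...,2]>.022)&(W[...,2]<.06)&(np.hypot(x-a[0],y-a[1])<60)).astype(np.uint8)
    bl=min(blobs(m),key=lambda q:np.hypot(*(q[0]-a)))[2]
    P=W[bl]; top=P[P[:,2]>.038]
    (c,wh,ang)=cv2.minAreaRect(top[:,:2].astype(np.float32)); 
    red=bl&(mask(T,"red")>0); rc=W[red].mean(0)
    e=cv2.boxPoints((c,wh,ang)); L=max(wh)
    mean=top.mean(0); i=0 if wh[0]>wh[1] else 1; v=e[1]-e[2] if i==0 else e[0]-e[1]
    d=v/np.linalg.norm(v); d=d if d@(rc[:2]-np.array(c))>0 else -d
    ex=(P[:,:2]-c)@d
    print(k,"rect c",np.round(c,4),"wh",np.round(wh,4),"d az",round(np.degrees(np.arctan2(d[1],d[0])),1),"ztop",np.round(np.median(top[:,2]),4),"red",np.round(rc,3),"az via red",np.round(np.degrees(np.arctan2(*(rc[:2]-c)[::-1])),1),"extent",np.round([ex.min(),ex.max()],4))
    f=lambda im,col,p:min(blobs(mask(im,col),30),key=lambda q:np.hypot(*(q[0]-p)))[0]
    for col in("red","blue"):
        p,q=f(T,col,a),f(S,col,b); X,g=tri(p,q); print("  ",col,np.round(p,1),np.round(q,1),np.round(X,4),"gap",round(g,4))
cv2.imwrite("pics/crop0.png",cv2.resize(T[130:270,140:500],None,fx=2.2,fy=2.2,interpolation=cv2.INTER_CUBIC))
E
```

```text
bench z 0.0003
A rect c [0.5009 0.2912] wh [0.1761 0.0441] d az 18.5 ztop 0.0424 red [nan nan nan] az via red nan extent [-0.0882  0.0919]
   red [161.3 378.3] [469.5 329.1] [ 0.146   0.3507 -0.2921] gap 0.161
   blue [180.9 226. ] [461.8 277. ] [0.4797 0.2841 0.0397] gap 0.001
B rect c [0.5442 0.0084] wh [0.0427 0.1779] d az -10.5 ztop 0.0422 red [nan nan nan] az via red nan extent [-0.089   0.0908]
   red [437.7 328.7] [268.  293.8] [ 0.2011 -0.2977 -0.3699] gap 0.0619
   blue [311.1 203. ] [300.2 253.7] [0.521  0.0125 0.0397] gap 0.0015
C rect c [ 0.5234 -0.3081] wh [0.1713 0.0446] d az 0.2 ztop 0.0421 red [nan nan nan] az via red nan extent [-0.0856  0.0943]
   red [437.7 328.7] [130.3 248.2] [ 0.3392 -0.3794 -0.1327] gap 0.2873
   blue [465.  207.5] [159.2 214.1] [ 0.5036 -0.3088  0.0403] gap 0.0<stdin>:12: RuntimeWarning: Mean of empty slice.
  ret = um.true_divide(
```

View pics/crop0.png

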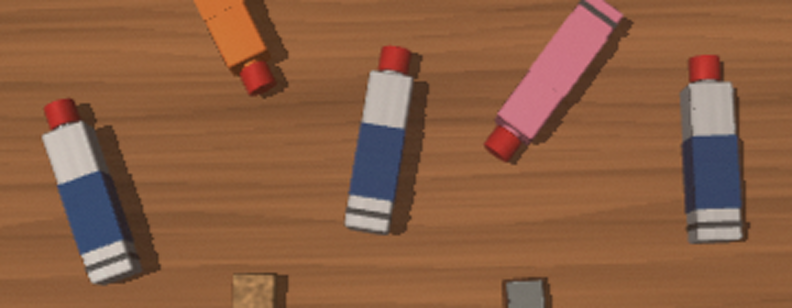

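The crop confirms three white and blue tins with the red caps away from the robot. The orange cap at crop (258,77) and the pink cap at (503,143) both belong to look-alikes. I'll refine the axes using body pixels only, then work out the approach to C.

```bash
cat >> h.py <<'E'
from scipy.spatial.transform import Rotation as Ro
def tins(T,dT):
    W=world("top",dT); out={}; y,x=np.indices(dT.shape)
    for k,a in {"A":(181,217),"B":(313,193),"C":(463,198)}.items():
        m=((W[...,2]>.024)&(W[...,2]<.06)&(np.hypot(x-a[0],y-a[1])<60)).astype(np.uint8)
        P=W[min(blobs(m),key=lambda q:np.hypot(*(q[0]-a)))[2]]; d=np.array([1.,0]); c=P[:,:2].mean(0)
        for _ in range(4):
            s=(P[:,:2]-c)@d; b0=s.min(); t=P[(P[:,2]>.040)&(s>b0+.01)&(s<b0+.145)][:,:2]
            vx,vy,x0,y0=cv2.fitLine(t.astype(np.float32),cv2.DIST_L2,0,.001,.001).ravel(); d=np.array([vx,vy])*np.sign(vx); c=np.array([x0,y0])
        s=(P[:,:2]-c)@d; w=(t-c)@[-d[1],d[0]]
        out[k]=(c+d*np.mean([s.min(),s.max()-.180]),d); print(k,"base",np.round(out[k][0],4),"az",np.round(np.degrees(np.arctan2(d[1],d[0])),2),"len",np.round(np.ptp(s),4),"width",np.round([w.min(),w.max()],4))
    return out
def target(base,d,th,tilt,a=.140,b=.025,up=0.):
    """TCP position and rotation: tin raised by th deg about its base edge, tool leaning tilt deg to the cap side"""
    t,q=np.radians([th,tilt]); D=np.array([*d,0]); Z=np.array([0,0,1.])
    g=np.array([*base,0])+D*(a*np.cos(t)-b*np.sin(t))+Z*(a*np.sin(t)+b*np.cos(t)+up)
    tz=-np.sin(q)*D-np.cos(q)*Z; ty=np.cross(Z,-D); tx=np.cross(ty,tz)
    return g-.047*tz,Ro.from_matrix(np.c_[tx,ty,tz])
def delta(p,R,p2,R2):
    print("shift mm",np.round((p2-p)*1e3,1),"turn deg",np.round((R2*R.inv()).as_rotvec(degrees=True),2))
def now():
    o=arm.observe(); return o["position"],Ro.from_rotvec(o["ee_rot"])
E
python3 - <<'E'
from h import *
import json
t=tins(cv2.imread("pics/top0.png"),np.load("top0.npy")); json.dump({k:[v[0].tolist(),v[1].tolist()] for k,v in t.items()},open("t.json","w"))
p,R=now(); print(np.round(R.as_matrix(),3).tolist())
for tilt in(0,40): delta(p,R,*target(*t["C"],0,tilt,up=.06))
E
```

```text
A base [0.4175 0.2628] az 18.46 len 0.18 width [-0.0215  0.0221]
B base [0.4566 0.0247] az -10.47 len 0.1798 width [-0.0214  0.0212]
C base [ 0.4377 -0.3082] az 0.59 len 0.1799 width [-0.0221  0.0217]
[[0.957, 0.289, -0.001], [0.289, -0.957, 0.001], [-0.0, -0.001, -1.0]]
shift mm [ 396.9  291.2 -159.5] turn deg [ -0.08  -0.02 -16.24]
shift mm [ 427.1  291.5 -170.5] turn deg [ -6.16  39.65 -15.54]
```

Emit:
send_rows:
  motion: "0 0.043 0.029 0 0 0 -3.25;0 0.043 0.029 0 0 0 -3.25;0 0.043 0.029 0 0 0 -3.25;0 0.043 0.029 0 0 0 -3.25;0 0.043 0.029 0 0 0 -3.25"
  force: 12

```text
clock: 0.72
position: [0.3971, -0.4521, 0.292]
ee_rot: [-3.141, -0.013, 0.001]
force: [0.4, -0.6, -0.4]
width: 1.004
gripper_force: 0.0
```

Emit:
send_rows:
  motion: "0 0.042 0.029 -0.034 0 8 0;0 0.042 0.029 -0.034 0 8 0;0 0.042 0.029 -0.034 0 8 0;0 0.042 0.029 -0.034 0 8 0;0 0.042 0.029 -0.034 0 8 0"

```text
clock: 1.35
position: [0.6074, -0.307, 0.1214]
ee_rot: [-2.948, -0.015, 1.079]
force: [0.8, -1.8, -0.1]
width: 0.997
gripper_force: 0.0
```

Emit:
send_rows:
  motion: "0 0 0 0 0 0 0;0 0 0 0 0 0 0"

```text
clock: 1.6
position: [0.6057, -0.3084, 0.1205]
ee_rot: [-2.948, -0.016, 1.077]
force: [-0.1, -0.3, 1.0]
width: 0.999
gripper_force: 0.0
```

Run:
```python
from h import *
import json
t=json.load(open("t.json")); p,R=now(); o=arm.observe(); print(np.round(o["joints"],3),o["clock"],np.round(o["force"],2))
delta(p,R,*target(*t["C"],0,40,up=.06)); delta(p,R,*target(*t["C"],0,40))
```

```text
[ 0.27   1.039  0.082  1.028  0.146  1.743 -1.249] 1.6 [-0.14 -0.3   0.97]
shift mm [2.2 2.  0.5] turn deg [-0.35 -0.14  0.12]
shift mm [  2.2   2.  -59.5] turn deg [-0.35 -0.14  0.12]
```

Emit:
send_rows:
  motion: "0 0.001 0.001 -0.0155 0 0 0;0 0.001 0.001 -0.0155 0 0 0;0 0 0 -0.0155 0 0 0;0 0 0 -0.013 0 0 0;0 0 0 0 0 0 0"

```text
clock: 2.22
position: [0.6072, -0.306, 0.0614]
ee_rot: [-2.947, -0.015, 1.076]
force: [0.4, 0.5, 0.1]
width: 1.0
gripper_force: 0.0
```

Emit:
send_rows:
  motion: "1 0 0 0 0 0 0;1 0 0 0 0 0 0;1 0 0 0 0 0 0;1 0 0 0 0 0 0;1 0 0 0 0 0 0"

```text
clock: 2.85
position: [0.608, -0.3062, 0.0628]
ee_rot: [-2.949, -0.015, 1.073]
force: [0.1, -0.5, -0.6]
width: 0.506
gripper_force: 0.0
```

Emit:
send_rows:
  motion: "1 0 0 0 0 0 0;1 0 0 0 0 0 0;1 0 0 0 0 0 0"

```text
clock: 3.22
position: [0.608, -0.3063, 0.0628]
ee_rot: [-2.949, -0.015, 1.073]
force: [1.1, -0.4, 1.0]
width: 0.461
gripper_force: 12.0
```

Emit:
send_rows:
  motion: "1 0 0 0.003 0 0 0;1 0 0 0.003 0 0 0;1 0 0 0.002 0 0 0;1 0 0 0 0 0 0;1 0 0 0 0 0 0"

```text
clock: 3.85
position: [0.608, -0.3062, 0.0707]
ee_rot: [-2.949, -0.015, 1.073]
force: [-0.8, -0.0, -0.7]
width: 0.46
gripper_force: 12.0
```

Emit:
send_rows:
  motion: "1 0 0 0 0 0 0;1 0 0 0 0 0 0"

```text
clock: 4.1
position: [0.6079, -0.3062, 0.0706]
ee_rot: [-2.949, -0.015, 1.074]
force: [0.0, -0.2, -0.5]
width: 0.46
gripper_force: 12.0
```

C reads about -0.6 N, so it is empty. I'll put it back and move to B.

Emit:
send_rows:
  motion: "1 0 0 -0.003 0 0 0;1 0 0 -0.003 0 0 0;1 0 0 -0.002 0 0 0;1 0 0 0 0 0 0;0 0 0 0 0 0 0"

```text
clock: 4.72
position: [0.608, -0.3063, 0.0627]
ee_rot: [-2.949, -0.015, 1.073]
force: [0.3, -0.4, 0.2]
width: 0.527
gripper_force: 0.0
```

Emit:
send_rows:
  motion: "0 0 0 0 0 0 0;0 0 0 0 0 0 0;0 0 0 0 0 0 0;0 0 0 0 0 0 0;0 0 0 0 0 0 0"

```text
clock: 5.35
position: [0.608, -0.3063, 0.0627]
ee_rot: [-2.949, -0.015, 1.073]
force: [0.3, -0.4, 0.3]
width: 0.99
gripper_force: 0.0
```

Emit:
send_rows:
  motion: "0 0 0 0.02 0 0 0;0 0 0 0.03 0 0 0;0 0 0 0.04 0 0 0;0 0 0 0 0 0 0"

```text
clock: 5.85
position: [0.6096, -0.3071, 0.158]
ee_rot: [-2.955, -0.013, 1.064]
force: [0.5, -0.3, 0.1]
width: 1.005
gripper_force: 0.0
```

Run:
```python
from h import *
import json
t=json.load(open("t.json")); p,R=now(); print(arm.observe()["clock"])
for k in "BA": delta(p,R,*target(*t[k],0,40,up=.06))
```

```text
5.85
shift mm [ 14.4 300.8 -37. ] turn deg [ -0.17   0.42 -10.9 ]
shift mm [-30.6 623.7 -37. ] turn deg [-0.27  0.36 18.02]
```

Emit:
send_rows:
  motion: "0 0.003 0.05 0 0 0 -2;0 0.003 0.05 0 0 0 -2;0 0.003 0.05 0 0 0 -2;0 0.003 0.05 0 0 0 -2;0 0.002 0.05 0 0 0 -2"

```text
clock: 6.48
position: [0.622, -0.0546, 0.1532]
ee_rot: [-2.884, 0.239, 1.049]
force: [0.6, -0.0, 0.8]
width: 1.001
gripper_force: 0.0
```

Emit:
send_rows:
  motion: "0 0 0.051 -0.018 0 0 -0.9;0 0 0 -0.019 0 0.4 0;0 0 0 0 0 0 0;0 0 0 0 0 0 0"

```text
clock: 6.98
position: [0.6222, -0.007, 0.1163]
ee_rot: [-2.875, 0.264, 1.056]
force: [0.6, -0.3, -0.0]
width: 1.001
gripper_force: 0.0
```

Run:
```python
from h import *
import json
t=json.load(open("t.json")); p,R=now(); print(arm.observe()["clock"])
delta(p,R,*target(*t["B"],0,40))
```

```text
6.975
shift mm [  1.7   0.7 -55.3] turn deg [-0.29 -0.31  0.1 ]
```

Emit:
send_rows:
  motion: "0 0.001 0.001 -0.0155 0 0 0;0 0.001 0 -0.0155 0 0 0;0 0 0 -0.0155 0 0 0;0 0 0 -0.008 0 0 0;0 0 0 0 0 0 0"

```text
clock: 7.6
position: [0.6235, -0.0042, 0.0603]
ee_rot: [-2.874, 0.26, 1.059]
force: [0.7, 0.5, 0.4]
width: 0.998
gripper_force: 0.0
```

Emit:
send_rows:
  motion: "1 0 0 0 0 0 0;1 0 0 0 0 0 0;1 0 0 0 0 0 0;1 0 0 0 0 0 0;1 0 0 0 0 0 0"

```text
clock: 8.22
position: [0.624, -0.0043, 0.0614]
ee_rot: [-2.875, 0.26, 1.056]
force: [0.4, 0.3, -0.2]
width: 0.506
gripper_force: 0.2
```

Emit:
send_rows:
  motion: "1 0 0 0 0 0 0;1 0 0 0 0 0 0;1 0 0 0 0 0 0"

```text
clock: 8.6
position: [0.624, -0.0044, 0.0613]
ee_rot: [-2.875, 0.261, 1.057]
force: [0.4, -0.2, 1.6]
width: 0.464
gripper_force: 12.0
```

Emit:
send_rows:
  motion: "1 0 0 0.003 0 0 0;1 0 0 0.003 0 0 0;1 0 0 0.002 0 0 0;1 0 0 0 0 0 0;1 0 0 0 0 0 0"

```text
clock: 9.22
position: [0.6239, -0.0042, 0.0692]
ee_rot: [-2.875, 0.26, 1.057]
force: [1.3, -0.1, -1.5]
width: 0.458
gripper_force: 12.0
```

Emit:
send_rows:
  motion: "1 0 0 0 0 0 0;1 0 0 0 0 0 0"

```text
clock: 9.48
position: [0.624, -0.0043, 0.0692]
ee_rot: [-2.875, 0.26, 1.057]
force: [-0.5, 0.0, -1.5]
width: 0.456
gripper_force: 12.0
```

-1.5 N is ambiguous given the noise, so I'll average more readings.

Run:
```python
from h import *
f=[]
for _ in range(10): arm.get_image("top"); f.append(arm.observe()["force"])
print(np.round(np.mean(f,0),2),np.round(np.std(f,0),2))
```

```text
[-0.36  0.04 -0.84] [0.45 0.57 0.43]
```

B averages -0.84 ± 0.14 N, so it is empty too. I'll lower it and go to A.

Emit:
send_rows:
  motion: "1 0 0 -0.003 0 0 0;1 0 0 -0.003 0 0 0;1 0 0 -0.002 0 0 0;1 0 0 0 0 0 0;0 0 0 0 0 0 0"

```text
clock: 10.6
position: [0.624, -0.0042, 0.0612]
ee_rot: [-2.875, 0.26, 1.057]
force: [-0.9, 0.0, -0.1]
width: 0.522
gripper_force: 0.0
```

Emit:
send_rows:
  motion: "0 0 0 0 0 0 0;0 0 0 0 0 0 0;0 0 0 0 0 0 0;0 0 0 0 0 0 0;0 0 0 0 0 0 0"

```text
clock: 11.22
position: [0.624, -0.0042, 0.0612]
ee_rot: [-2.875, 0.26, 1.057]
force: [-0.6, 0.4, 0.1]
width: 0.993
gripper_force: 0.0
```

Emit:
send_rows:
  motion: "0 0 0 0.02 0 0 0;0 0 0 0.03 0 0 0;0 0 0 0.04 0 0 0;0 0 0 0 0 0 0"

```text
clock: 11.72
position: [0.6257, -0.0043, 0.156]
ee_rot: [-2.878, 0.26, 1.046]
force: [-0.2, -0.9, 0.1]
width: 0.998
gripper_force: 0.0
```

Run:
```python
from h import *
import json
t=json.load(open("t.json")); p,R=now(); print(arm.observe()["clock"])
delta(p,R,*target(*t["A"],0,40,up=.06))
```

```text
11.725
shift mm [-46.8 320.9 -35. ] turn deg [-3.900e-01 -2.000e-02  2.892e+01]
```

Emit:
send_rows:
  motion: "0 -0.0075 0.0535 0 0 0 4.8;0 -0.0075 0.0535 0 0 0 4.8;0 -0.0075 0.0535 0 0 0 4.8;0 -0.0075 0.0535 0 0 0 4.8;0 -0.0075 0.0535 0 0 0 4.8"

```text
clock: 12.35
position: [0.5861, 0.2648, 0.1518]
ee_rot: [2.857, 0.346, -1.051]
force: [1.2, 0.5, -0.4]
width: 1.001
gripper_force: 0.0
```

Emit:
send_rows:
  motion: "0 -0.0075 0.0535 -0.018 0 0 4.8;0 0 0 -0.018 0 0 0;0 0 0 0 0 0 0;0 0 0 0 0 0 0"

```text
clock: 12.85
position: [0.58, 0.315, 0.116]
ee_rot: [2.817, 0.453, -1.036]
force: [0.2, -0.0, 0.9]
width: 1.001
gripper_force: 0.0
```

Run:
```python
from h import *
import json
t=json.load(open("t.json")); p,R=now(); print(arm.observe()["clock"],np.round(arm.observe()["joints"],2))
delta(p,R,*target(*t["A"],0,40))
```

```text
12.85 [-0.47  1.04 -0.11  1.04 -0.07  1.76 -1.8 ]
shift mm [ -1.    1.7 -55. ] turn deg [-0.09 -0.41  0.26]
```

Emit:
send_rows:
  motion: "0 -0.001 0.001 -0.0155 0 0 0;0 0 0.001 -0.0155 0 0 0;0 0 0 -0.0155 0 0 0;0 0 0 -0.008 0 0 0;0 0 0 0 0 0 0"

```text
clock: 13.48
position: [0.5776, 0.3185, 0.0598]
ee_rot: [2.815, 0.457, -1.039]
force: [0.6, 0.1, -0.0]
width: 1.001
gripper_force: 0.0
```

Emit:
send_rows:
  motion: "1 0 0 0 0 0 0;1 0 0 0 0 0 0;1 0 0 0 0 0 0;1 0 0 0 0 0 0;1 0 0 0 0 0 0"

```text
clock: 14.1
position: [0.578, 0.3187, 0.0608]
ee_rot: [2.817, 0.457, -1.037]
force: [2.0, -2.0, -0.2]
width: 0.505
gripper_force: 1.3
```

Emit:
send_rows:
  motion: "1 0 0 0 0 0 0;1 0 0 0 0 0 0;1 0 0 0 0 0 0"

```text
clock: 14.48
position: [0.5782, 0.3183, 0.0608]
ee_rot: [2.816, 0.457, -1.037]
force: [1.9, -3.4, 2.1]
width: 0.458
gripper_force: 12.0
```

Run:
```python
from h import *
import json
t=json.load(open("t.json")); p,R=now(); print(arm.observe()["clock"],np.round(arm.observe()["force"],2))
delta(p,R,*target(*t["A"],0,40))
```

```text
14.475 [ 1.94 -3.4   2.07]
shift mm [ 0.7 -1.6  0.2] turn deg [-0.11 -0.44  0.12]
```

Emit:
send_rows:
  motion: "1 0 0 0.003 0 0 0;1 0 0 0.003 0 0 0;1 0 0 0.002 0 0 0;1 0 0 0 0 0 0;1 0 0 0 0 0 0"

```text
clock: 15.1
position: [0.5779, 0.3191, 0.0688]
ee_rot: [2.817, 0.458, -1.038]
force: [-0.9, 0.8, -3.1]
width: 0.46
gripper_force: 12.0
```

Run:
```python
from h import *
f=[]
for _ in range(8): arm.get_image("top"); f.append(arm.observe()["force"])
print(np.round(np.mean(f,0),2),np.round(np.std(f,0),2))
```

```text
[-0.07  1.07 -3.42] [0.54 0.39 0.49]
```

A reads -3.4 N, so it is the full tin at about 0.54 kg. Next I'll compute the tipping path about its base edge.

Run:
```python
from h import *
import json
b,d=json.load(open("t.json"))["A"]
th=np.r_[3.3,np.arange(6,46,3),45,np.arange(48,91,3)]; th=np.unique(th)
P=[target(b,d,t,40 if t<45 else 40-(t-45)) for t in th]
for i in range(1,len(th)):
    print(th[i],np.round((P[i][0]-P[i-1][0]),4),np.round((P[i][1]*P[i-1][1].inv()).as_rotvec(degrees=True),2), "z",np.round(P[i][0],4))
```

```text
6.0 [-0.0016 -0.0005  0.0065] [0. 0. 0.] z [0.5757 0.3156 0.0755]
9.0 [-0.0021 -0.0007  0.0071] [0. 0. 0.] z [0.5736 0.3149 0.0826]
12.0 [-0.0025 -0.0008  0.007 ] [0. 0. 0.] z [0.5711 0.3141 0.0896]
15.0 [-0.0028 -0.0009  0.0068] [0. 0. 0.] z [0.5683 0.3131 0.0964]
18.0 [-0.0032 -0.0011  0.0067] [0. 0. 0.] z [0.5651 0.3121 0.103 ]
21.0 [-0.0035 -0.0012  0.0065] [0. 0. 0.] z [0.5616 0.3109 0.1095]
24.0 [-0.0038 -0.0013  0.0063] [0. 0. 0.] z [0.5578 0.3096 0.1158]
27.0 [-0.0041 -0.0014  0.0061] [0. 0. 0.] z [0.5537 0.3083 0.1218]
30.0 [-0.0044 -0.0015  0.0058] [0. 0. 0.] z [0.5493 0.3068 0.1277]
33.0 [-0.0047 -0.0016  0.0056] [0. 0. 0.] z [0.5446 0.3052 0.1332]
36.0 [-0.005  -0.0017  0.0053] [0. 0. 0.] z [0.5396 0.3036 0.1385]
39.0 [-0.0052 -0.0017  0.005 ] [0. 0. 0.] z [0.5344 0.3018 0.1435]
42.0 [-0.0055 -0.0018  0.0047] [0. 0. 0.] z [0.529  0.3    0.1483]
45.0 [-0.0057 -0.0019  0.0044] [0. 0. 0.] z [0.5233 0.2981 0.1527]
48.0 [-0.0077 -0.0026  0.0056] [ 0.95 -2.85 -0.  ] z [0.5155 0.2955 0.1583]
51.0 [-0.008  -0.0027  0.0052] [ 0.95 -2.85 -0.  ] z [0.5076 0.2929 0.1635]
54.0 [-0.008
[... 275 characters left out ...]
3 0.2814 0.1797]
66.0 [-0.009  -0.003   0.0028] [ 0.95 -2.85  0.  ] z [0.4643 0.2784 0.1825]
69.0 [-0.0091 -0.003   0.0023] [ 0.95 -2.85 -0.  ] z [0.4552 0.2754 0.1848]
72.0 [-0.0092 -0.0031  0.0018] [ 0.95 -2.85  0.  ] z [0.446  0.2723 0.1867]
75.0 [-0.0093 -0.0031  0.0013] [ 0.95 -2.85  0.  ] z [0.4367 0.2692 0.188 ]
78.0 [-0.0094 -0.0031  0.0008] [ 0.95 -2.85  0.  ] z [0.4273 0.2661 0.1888]
81.0 [-0.0094 -0.0031  0.0003] [ 0.95 -2.85 -0.  ] z [0.4179 0.2629 0.1891]
84.0 [-0.0094 -0.0031 -0.0002] [ 0.95 -2.85 -0.  ] z [0.4086 0.2598 0.1888]
87.0 [-0.0094 -0.0031 -0.0008] [ 0.95 -2.85  0.  ] z [0.3992 0.2567 0.1881]
90.0 [-0.0093 -0.0031 -0.0013] [ 0.95 -2.85  0.  ] z [0.3899 0.2536 0.1868]
```

Emit:
send_rows:
  motion: "1 -0.0016 -0.0005 0.0065 0 0 0;1 -0.0021 -0.0007 0.0071 0 0 0;1 -0.0025 -0.0008 0.007 0 0 0;1 -0.0028 -0.0009 0.0068 0 0 0;1 -0.0032 -0.0011 0.0067 0 0 0"

```text
clock: 16.12
position: [0.5657, 0.3146, 0.1035]
ee_rot: [2.817, 0.457, -1.037]
force: [-0.4, -0.6, -4.8]
width: 0.457
gripper_force: 12.0
```

Emit:
send_rows:
  motion: "1 -0.0035 -0.0012 0.0065 0 0 0;1 -0.0038 -0.0013 0.0063 0 0 0;1 0 0 0 0 0 0;1 0 0 0 0 0 0"

```text
clock: 16.62
position: [0.5586, 0.3124, 0.116]
ee_rot: [2.817, 0.458, -1.037]
force: [2.2, 0.6, -1.2]
width: 0.457
gripper_force: 12.0
```

Run:
```python
from h import *
f=[]
for _ in range(5): im,_d=arm.get_image("scene"); f.append(arm.observe()["force"])
o=arm.observe(); print(np.round(np.mean(f,0),2),np.round(o["position"],4),o["clock"],o["width"])
cv2.imwrite("pics/tip1.png",cv2.resize(im[150:400,280:640],None,fx=2,fy=2))
```

```text
[3.4  1.58 0.56] [0.5588 0.3124 0.1158] 16.875 0.4536054141583538
```

View pics/tip1.png

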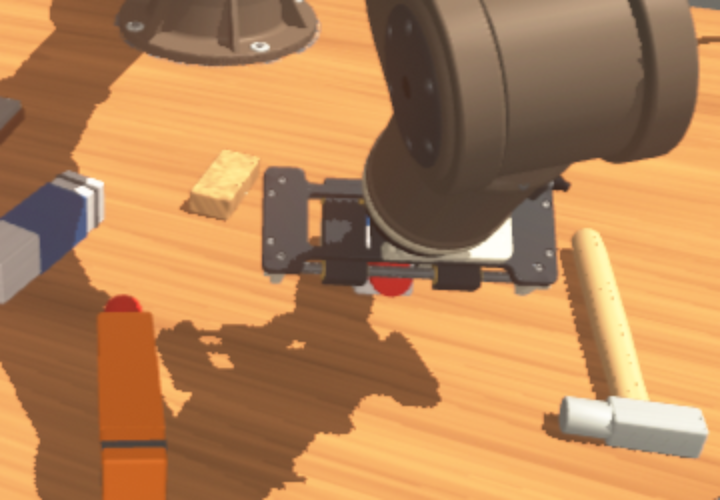

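The gripper hides most of the tin; only the cap shows, at crop (390,275). The force pattern (+3.4, +1.6, +0.6) suggests the pads are carrying a moment. I'll check the base's height from the depth images before going on.

Run:
```python
from h import *
import json
b,d=json.load(open("t.json"))["A"]; b=np.array(b);d=np.array(d)
f=[]
for n in("top","scene"):
    im,dd=arm.get_image(n); W=world(n,dd); f.append(arm.observe()["force"])
    s=(W[...,:2]-b)@d; w=(W[...,:2]-b)@[-d[1],d[0]]
    bm=mask(im,"blue")>0; g=cv2.cvtColor(im,cv2.COLOR_BGR2HSV)
    M=(abs(w)<.017)&(s>-.03)&(s<.19)&(W[...,2]>.006)&(W[...,2]<.14)
    print(n,M.sum())
    for q in np.arange(-.03,.19,.01):
        k=M&(s>=q)&(s<q+.01)
        if k.any(): print(round(q,3),k.sum(),np.round(np.percentile(W[k][:,2],[5,50,95]),3),"blue",(bm&k).sum())
    if n=="top": cv2.imwrite("pics/tip2.png",cv2.resize(im[130:330,90:330],None,fx=2.5,fy=2.5))
print(np.round(f,1))
```

```text
top 0
scene 415
0.04 1 [0.065 0.065 0.065] blue 0
0.05 1 [0.067 0.067 0.067] blue 1
0.06 2 [0.072 0.073 0.074] blue 2
0.07 1 [0.078 0.078 0.078] blue 0
0.08 2 [0.081 0.081 0.082] blue 0
0.1 2 [0.088 0.088 0.088] blue 0
0.11 2 [0.092 0.093 0.094] blue 0
0.12 5 [0.093 0.096 0.097] blue 0
0.13 9 [0.06  0.064 0.08 ] blue 0
0.14 46 [0.059 0.064 0.078] blue 0
0.15 31 [0.083 0.098 0.1  ] blue 0
0.16 156 [0.078 0.085 0.09 ] blue 0
0.17 13 [0.112 0.113 0.113] blue 0
0.18 144 [0.107 0.112 0.134] blue 0
[[3.7 0.8 0.8]
 [4.9 1.1 2.6]]
```

View pics/tip2.png

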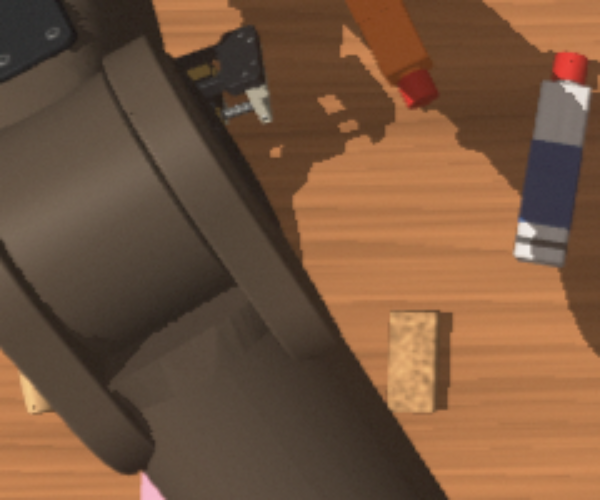

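The scene depth shows the top face rising at about 22° through s = 0.045 m, z = 0.065 m. That puts the base edge on the bench within 2 mm, and the force is a mild push along the tin's axis. The top view shows only the arm above A, with B and the cork untouched. Continuing.

Emit:
send_rows:
  motion: "1 -0.0036 -0.0012 0.0063 0 0 0;1 -0.004 -0.0013 0.006 0 0 0;1 -0.0045 -0.0015 0.0056 0 0 0;1 -0.005 -0.0017 0.0053 0 0 0;1 -0.0052 -0.0017 0.005 0 0 0"

```text
clock: 17.6
position: [0.5358, 0.3047, 0.1442]
ee_rot: [2.817, 0.458, -1.037]
force: [-0.3, 0.4, -5.8]
width: 0.458
gripper_force: 12.0
```

Emit:
send_rows:
  motion: "1 -0.0055 -0.0018 0.0047 0 0 0;1 -0.0057 -0.0019 0.0044 0 0 0;1 0 0 0 0 0 0;1 0 0 0 0 0 0"

```text
clock: 18.1
position: [0.5249, 0.3012, 0.1533]
ee_rot: [2.817, 0.458, -1.038]
force: [0.5, -0.0, -0.8]
width: 0.459
gripper_force: 12.0
```

```bash
cat >> h.py <<'E'
def look():
    import json
    b,d=json.load(open("t.json"))["A"]; b=np.array(b);d=np.array(d)
    im,dd=arm.get_image("scene"); W=world("scene",dd); o=arm.observe()
    s=(W[...,:2]-b)@d; w=(W[...,:2]-b)@[-d[1],d[0]]; hsv=cv2.cvtColor(im,cv2.COLOR_BGR2HSV)
    for nm,k in (("blue",mask(im,"blue")>0),("white",(hsv[...,1]<60)&(hsv[...,2]>90)),("red",cv2.inRange(hsv,(0,190,60),(6,255,255))>0)):
        k=k&(abs(w)<.04)&(s>-.08)&(s<.2)&(W[...,2]>.004)&(W[...,2]<.2)
        if k.sum()>3: print(nm,k.sum(),"s",np.round(np.percentile(s[k],[5,50,95]),3),"w",np.round(np.percentile(w[k],[5,50,95]),3),"z",np.round(np.percentile(W[k][:,2],[5,50,95]),3))
    print("t",o["clock"],"F",np.round(o["force"],1),"M",np.round(o["ft_torque"],2),"pos",np.round(o["position"],4))
    return im
E
python3 - <<'E'
from h import *
im=look(); cv2.imwrite("pics/tip3.png",cv2.resize(im[150:400,280:640],None,fx=2,fy=2))
E
```

```text
white 882 s [0.017 0.113 0.17 ] w [-0.036 -0.002  0.025] z [0.017 0.112 0.188]
red 60 s [0.116 0.122 0.129] w [-0.008  0.003  0.014] z [0.119 0.129 0.139]
t 18.15 F [ 1.2  0.1 -0.5] M [ 0.22 -0.68 -0.08] pos [0.525  0.3012 0.1533]
```

View pics/tip3.png

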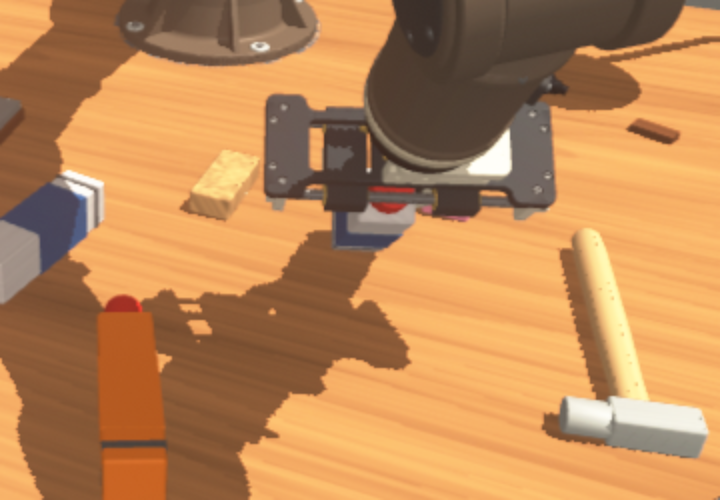

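The cap sits near (s 0.12, z 0.13), which means about 42-45°, with the base down. From here the tool turns together with the tin, and more slowly.

Emit:
send_rows:
  motion: "1 -0.0077 -0.0026 0.0053 0.95 -2.85 0;1 -0.008 -0.0027 0.005 0.95 -2.85 0;1 0 0 0 0 0 0"

```text
clock: 18.52
position: [0.5091, 0.2961, 0.1642]
ee_rot: [2.882, 0.469, -0.891]
force: [2.9, 1.9, 0.5]
width: 0.462
gripper_force: 12.0
```

```bash
python3 -c "
from h import *
look();look()"
```

```text
white 1192 s [0.017 0.099 0.15 ] w [-0.017  0.003  0.032] z [0.018 0.12  0.197]
red 141 s [0.101 0.108 0.116] w [-0.007  0.003  0.012] z [0.129 0.143 0.154]
t 18.575 F [2.4 1.6 3. ] M [ 0.46 -0.63 -0.19] pos [0.5095 0.2963 0.1639]
white 1197 s [0.017 0.099 0.151] w [-0.017  0.004  0.032] z [0.018 0.12  0.197]
red 151 s [0.101 0.108 0.116] w [-0.008  0.002  0.013] z [0.13  0.143 0.154]
t 18.625 F [2.5 2.1 4.8] M [ 0.44 -0.4  -0.23] pos [0.5097 0.2963 0.1637]
```

Emit:
send_rows:
  motion: "1 -0.0041 -0.0014 0.0024 0.48 -1.42 0;1 -0.0041 -0.0014 0.0023 0.47 -1.43 0;1 -0.0042 -0.0014 0.0022 0.48 -1.42 0;1 -0.0043 -0.0014 0.0021 0.47 -1.43 0;1 0 0 0 0 0 0"

```text
clock: 19.25
position: [0.4921, 0.2903, 0.1727]
ee_rot: [2.938, 0.479, -0.743]
force: [2.7, 2.8, 4.3]
width: 0.456
gripper_force: 12.0
```

```bash
python3 -c "
from h import *
look();look()"
```

```text
white 1172 s [0.012 0.077 0.115] w [-0.022  0.001  0.031] z [0.015 0.121 0.176]
red 199 s [0.082 0.095 0.101] w [-0.007  0.002  0.012] z [0.138 0.154 0.166]
t 19.3 F [3.1 3.3 5.7] M [ 0.73 -0.48 -0.29] pos [0.4923 0.2904 0.1726]
white 1171 s [0.012 0.077 0.116] w [-0.02   0.002  0.031] z [0.016 0.121 0.176]
red 192 s [0.082 0.095 0.1  ] w [-0.007  0.002  0.012] z [0.139 0.154 0.166]
t 19.35 F [3.3 2.1 6.6] M [ 0.66 -0.35 -0.3 ] pos [0.4925 0.2904 0.1725]
```

Emit:
send_rows:
  motion: "1 -0.0043 -0.0015 0.0022 0.47 -1.42 0;1 -0.0043 -0.0015 0.0022 0.48 -1.43 0;1 -0.0044 -0.0015 0.0019 0.47 -1.42 0;1 -0.0044 -0.0015 0.0019 0.48 -1.43 0;1 0 0 0 0 0 0"

```text
clock: 19.98
position: [0.4742, 0.2832, 0.1801]
ee_rot: [2.986, 0.486, -0.593]
force: [0.2, 0.1, -5.2]
width: 0.456
gripper_force: 12.0
```

Emit:
send_rows:
  motion: "1 -0.0045 -0.0015 0.0015 0.47 -1.42 0;1 -0.0045 -0.0015 0.0015 0.48 -1.43 0;1 -0.0045 -0.0015 0.0012 0.47 -1.42 0;1 -0.0046 -0.0015 0.0012 0.48 -1.43 0;1 0 0 0 0 0 0"

```text
clock: 20.6
position: [0.4564, 0.2782, 0.1863]
ee_rot: [3.03, 0.495, -0.436]
force: [1.0, 0.0, -6.1]
width: 0.454
gripper_force: 12.0
```

```bash
python3 -c "
from h import *
look();look()"
```

```text
white 1444 s [0.01  0.048 0.075] w [-0.027  0.001  0.033] z [0.018 0.132 0.192]
red 246 s [0.055 0.061 0.066] w [-0.008  0.002  0.013] z [0.153 0.171 0.176]
t 20.65 F [ 0.1  1.  -6.4] M [ 0.24 -0.73 -0.02] pos [0.4568 0.2782 0.1862]
white 1443 s [0.011 0.048 0.075] w [-0.027  0.     0.032] z [0.018 0.133 0.192]
red 246 s [0.056 0.061 0.067] w [-0.008  0.002  0.013] z [0.154 0.17  0.176]
t 20.7 F [-0.1 -0.7 -5.7] M [ 0.24 -0.78  0.05] pos [0.4571 0.2782 0.186 ]
```

Fz of -6 N means the edge has just come off the bench. I'll lower it back by 1.5 mm now and follow the original path.

Emit:
send_rows:
  motion: "1 0 0 -0.0015 0 0 0;1 0 0 0 0 0 0"

```text
clock: 20.95
position: [0.4575, 0.2784, 0.1847]
ee_rot: [3.031, 0.494, -0.436]
force: [0.5, -0.9, 2.2]
width: 0.458
gripper_force: 12.0
```

```bash
python3 -c "
from h import *
look();im=look();cv2.imwrite('pics/tip4.png',cv2.resize(im[150:400,280:640],None,fx=2,fy=2))"
```

```text
white 1428 s [0.012 0.049 0.076] w [-0.026  0.     0.033] z [0.017 0.131 0.191]
red 239 s [0.056 0.062 0.068] w [-0.008  0.003  0.014] z [0.152 0.169 0.174]
t 21.0 F [ 1.  -0.7  1.9] M [-0.12 -0.3   0.07] pos [0.4575 0.2784 0.1847]
white 1443 s [0.012 0.049 0.076] w [-0.026  0.     0.033] z [0.017 0.132 0.191]
red 239 s [0.056 0.063 0.067] w [-0.008  0.003  0.013] z [0.152 0.169 0.174]
t 21.05 F [ 0.9 -0.7  3.3] M [-0.17 -0.34  0.07] pos [0.4575 0.2784 0.1847]
```

View pics/tip4.png

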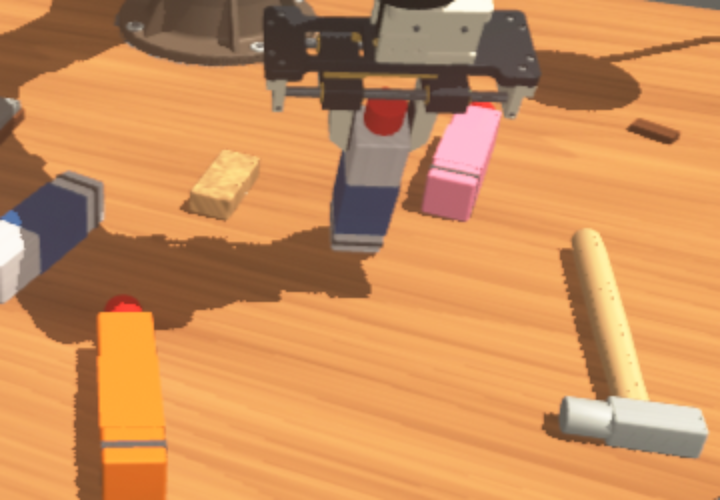

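The tin now stands at roughly 65-70° with its lower edge on the bench at crop (355,248). I'll measure its angle from the visible face.

```bash
cat >> h.py <<'E'
def angle():
    import json
    b,d=json.load(open("t.json"))["A"]; b=np.array(b);d=np.array(d)
    im,dd=arm.get_image("scene"); W=world("scene",dd); s=(W[...,:2]-b)@d; w=(W[...,:2]-b)@[-d[1],d[0]]; z=W[...,2]
    lo=[]
    for q in np.arange(.012,.12,.004):
        k=(abs(w)<.012)&(z>=q)&(z<q+.004)&(s>-.06)&(s<.09)
        if k.sum()>4: lo.append((q+.002,np.median(s[k])))
    lo=np.array(lo); c=np.polyfit(lo[:,0],lo[:,1],1); r=lo[:,1]-np.polyval(c,lo[:,0])
    o=arm.observe(); print("tin angle",round(90-np.degrees(np.arctan(c[0])),1),"edge s at z=0",round(c[1],4),"n",len(lo),"res",round(r.std(),4),"F",np.round(o["force"],1),o["clock"],np.round(o["position"],4)); return im
E
python3 -c "
from h import *
angle()"
```

```text
tin angle 68.2 edge s at z=0 0.0078 n 27 res 0.0003 F [0.2 0.5 3.2] 21.1 [0.4575 0.2784 0.1847]
```

Run:
```python
from h import *
import json
b,d=json.load(open("t.json"))["A"]; b=np.array(b)+.0078*np.array(d)
th=np.linspace(68.2,90,12)
P=[target(b,d,t,16-(t-68.2),a=.1377,b=.0313) for t in th]
for i in range(1,12): print(np.round(th[i],1),np.round((P[i][0]-P[i-1][0]),4),np.round((P[i][1]*P[i-1][1].inv()).as_rotvec(degrees=True),2),np.round(P[i][0],4))
```

```text
70.2 [-0.0061 -0.002   0.0011] [ 0.63 -1.88  0.  ] [0.452  0.2743 0.1858]
72.2 [-0.0061 -0.002   0.0009] [ 0.63 -1.88 -0.  ] [0.4459 0.2723 0.1866]
74.1 [-0.0061 -0.002   0.0007] [ 0.63 -1.88  0.  ] [0.4398 0.2702 0.1873]
76.1 [-0.0062 -0.0021  0.0004] [ 0.63 -1.88 -0.  ] [0.4336 0.2682 0.1877]
78.1 [-0.0062 -0.0021  0.0002] [ 0.63 -1.88  0.  ] [0.4275 0.2661 0.1879]
80.1 [-0.0062 -0.0021 -0.    ] [ 0.63 -1.88  0.  ] [0.4213 0.2641 0.1879]
82.1 [-0.0062 -0.0021 -0.0002] [ 0.63 -1.88  0.  ] [0.4151 0.262  0.1877]
84.1 [-0.0062 -0.0021 -0.0005] [ 0.63 -1.88 -0.  ] [0.409  0.26   0.1872]
86.0 [-0.0061 -0.002  -0.0007] [ 0.63 -1.88  0.  ] [0.4029 0.2579 0.1865]
88.0 [-0.0061 -0.002  -0.0009] [ 0.63 -1.88  0.  ] [0.3968 0.2559 0.1856]
90.0 [-0.0061 -0.002  -0.0011] [ 0.63 -1.88 -0.  ] [0.3907 0.2538 0.1845]
```

Emit:
send_rows:
  motion: "1 -0.0061 -0.002 0.001 0.63 -1.88 0;1 -0.0061 -0.002 0.0008 0.63 -1.88 0;1 -0.0061 -0.002 0.0006 0.63 -1.88 0;1 -0.0062 -0.0021 0.0003 0.63 -1.88 0;1 0 0 0 0 0 0"

```text
clock: 21.72
position: [0.4325, 0.2702, 0.1879]
ee_rot: [3.075, 0.502, -0.225]
force: [0.7, -0.7, 5.7]
width: 0.457
gripper_force: 12.0
```

```bash
python3 -c "
from h import *
angle()"
```

```text
tin angle 76.3 edge s at z=0 0.0078 n 27 res 0.0004 F [-0.6 -0.8  9.3] 21.775 [0.4327 0.2703 0.1879]
```

Emit:
send_rows:
  motion: "1 -0.0062 -0.0021 0.0005 0.63 -1.88 0;1 -0.0062 -0.0021 0.0001 0.63 -1.88 0;1 -0.0062 -0.0021 -0.0001 0.63 -1.88 0;1 -0.0062 -0.0021 -0.0004 0.63 -1.88 0;1 0 0 0 0 0 0"

```text
clock: 22.4
position: [0.4074, 0.2618, 0.1874]
ee_rot: [-3.096, -0.507, 0.015]
force: [-1.5, -0.8, 5.3]
width: 0.452
gripper_force: 12.0
```

```bash
python3 -c "
from h import *
angle()"
```

```text
tin angle 84.5 edge s at z=0 0.0078 n 27 res 0.0003 F [-2.6 -1.2  8.1] 22.45 [0.4077 0.2619 0.1874]
```

Remaining: about 5.5°.

Emit:
send_rows:
  motion: "1 -0.0056 -0.0019 -0.0005 0.58 -1.72 0;1 -0.0056 -0.0019 -0.0007 0.58 -1.72 0;1 -0.0056 -0.0019 -0.0008 0.58 -1.72 0;1 0 0 0 0 0 0;1 0 0 0 0 0 0"

```text
clock: 23.08
position: [0.3911, 0.2563, 0.1851]
ee_rot: [-3.079, -0.503, -0.129]
force: [-4.1, 0.6, 7.5]
width: 0.454
gripper_force: 12.0
```

```bash
python3 -c "
from h import *
angle()"
```

```text
tin angle 89.8 edge s at z=0 0.0079 n 27 res 0.0003 F [-3.7 -1.2  6.6] 23.125 [0.3911 0.2563 0.1851]
```

Emit:
send_rows:
  motion: "1 0 0 0 0 0 0;1 0 0 0 0 0 0;1 0 0 0 0 0 0;1 0 0 0 0 0 0"
  force: 3

```text
clock: 23.62
position: [0.391, 0.2562, 0.1851]
ee_rot: [-3.078, -0.503, -0.131]
force: [-1.5, 0.6, 1.4]
width: 0.457
gripper_force: 3.0
```

```bash
python3 -c "
from h import *
angle()"
```

```text
tin angle 89.7 edge s at z=0 0.0076 n 27 res 0.0003 F [-0.7  1.2  1.6] 23.675 [0.391  0.2561 0.185 ]
```

The stress has gone and the tin is still upright, so I'll open and retreat upward.

Emit:
send_rows:
  motion: "0 0 0 0 0 0 0;0 0 0 0 0 0 0;0 0 0 0 0 0 0;0 0 0 0 0 0 0;0 0 0 0 0 0 0"

```text
clock: 24.3
position: [0.391, 0.256, 0.1851]
ee_rot: [-3.079, -0.503, -0.132]
force: [0.5, -0.5, -0.2]
width: 0.953
gripper_force: 0.0
```

Emit:
send_rows:
  motion: "0 0 0 0 0 0 0;0 -0.001 0 0.01 0 0 0;0 -0.002 0 0.025 0 0 0;0 -0.003 -0.001 0.035 0 0 0;0 -0.003 -0.001 0.04 0 0 0"

```text
clock: 24.92
position: [0.3815, 0.2539, 0.2966]
ee_rot: [-3.079, -0.504, -0.131]
force: [0.7, 0.6, 0.4]
width: 1.004
gripper_force: 0.0
```

Emit:
send_rows:
  motion: "0 0 0 0.04 0 0 0;0 0 0 0.04 0 0 0;0 0 0 0 0 0 0;0 0 0 0 0 0 0;0 0 0 0 0 0 0"

```text
clock: 25.55
position: [0.3815, 0.2537, 0.3742]
ee_rot: [-3.08, -0.504, -0.129]
force: [0.2, -0.2, 0.6]
width: 0.997
gripper_force: 0.0
```

Emit:
send_rows:
  motion: "0 0 0 0 0 0 0;0 0 0 0 0 0 0;0 0 0 0 0 0 0;0 0 0 0 0 0 0;0 0 0 0 0 0 0"

```text
clock: 26.18
position: [0.382, 0.2541, 0.3751]
ee_rot: [-3.078, -0.503, -0.132]
force: [-0.5, -0.5, 0.3]
width: 1.001
gripper_force: 0.0
```

```bash
python3 -c "
from h import *
im=angle();cv2.imwrite('pics/end.png',im)
a,_=arm.get_image('scene'); angle()
T=cv2.imread('pics/top0.png'); t,d=arm.get_image('top'); df=cv2.absdiff(T,t).max(2)
try: tins(t,d)
except Exception as e: print(e)
W=world('top',d)
for n,(x,y) in {'cork':(255,274),'stone':(380,277)}.items(): print(n,df[y-22:y+22,x-12:x+12].mean())"
```

```text
tin angle 90.2 edge s at z=0 0.008 n 27 res 0.0003 F [-0.   0.4  0.7] 26.225 [0.382  0.2541 0.3752]
tin angle 90.2 edge s at z=0 0.008 n 27 res 0.0003 F [-0.6  1.2  0.1] 26.325 [0.382  0.2541 0.3752]
A base [0.3232 0.2132] az 18.4 len 0.043 width [-0.0007  0.0007]
B base [0.4565 0.0272] az -10.46 len 0.1799 width [-0.0215  0.0215]
C base [ 0.4374 -0.3076] az 1.39 len 0.18 width [-0.0223  0.0217]
cork 46.79261363636363
stone 37.02462121212121
```

View pics/end.png

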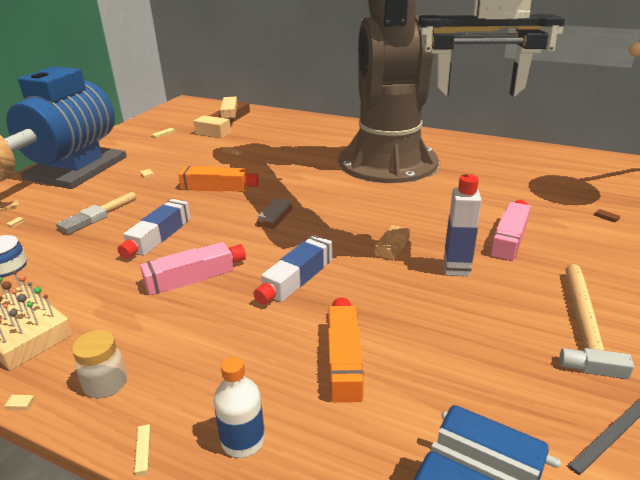

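The final view shows tin A standing alone at (461,227) with the gripper clear. B at (297,268), C at (155,227), the cork at (392,242) and the stone at (275,213) all lie where they did, and only the shadows on the two blocks have changed.

```bash
python3 -c "
from cell import arm
print(arm.sign_off())"
```

```text
the job is handed in; nothing more can be done
None
```

The full tin (A, the leftmost in the top view) was tipped about its base edge and stands upright (90.2°) and free about 8 mm from its pivot line, with the empties within about 3 mm, the cork and stone unmoved, and the job handed in at about 26 s; its base edge rose off the bench briefly (roughly 1 mm, judged from the wrist force) near 68° and perhaps while moving at 18–39° before being set back down.

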